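Hang the bracket carrier on the paint-line rail

TASK

Take the carrier with the green grip by its grip and hang it on the yellow stretch of the blue rail: lift its hook over the raised front lip and lower it until the hook is fully down and hangs behind the lip, with the bracket in front of the rail. Leave the carrier with the red grip where it stands, and let go.

Things in the scene. Friction and masses are not known exactly. Their poses are not given: they have to be found in the camera images.
- green_carrier: Loose hook carrier, GREEN grip, 0.3-0.65 kg, 146 mm tall, standing on the dark bracket it carries. Origin: centre of underside; z up, y along bracket, x the way the hook points. Mm: bracket x -22..22, y -60..60, z 0..38; flat leg x 16..22, y -20..20, up to the bridge z 100..106. Grip block: centre x 6, y 0, z 126, 16 thick in x, 40 in y, 40 tall; grasp from above closing along x.
- green_hook (a point): Throat of the green carrier's hook, at x 28, y 0, z 100 mm of its frame, same axes: middle of the bridge's underside that rests on the lip. Throat 12 mm wide in x, leg on the -x side. The tip slopes from there down and away from the leg to 33 mm below, so the mouth is 35 mm wide and the tip's outer end is 34 mm from here in x. Let go with the lip in the mouth, it slides home.
- red_carrier: The same carrier with a RED grip, same frame and sizes; a bystander that stays where it stands.
- rail: Fixed blue rail, 320 mm long along its y. Origin: on the worktop under the middle of the lip's front face; z up, x from front (robot side) to back. Mm: front wall x 0..10, z 20..130, its top edge is the lip, yellow for y -70..70; trough behind x 10..52, floor z 88; rear wall to x 58, z 112; base z 8, only x 0..70. A carrier hung home is parallel to the rail, its origin at x -22, z 30.

How it is judged:
By the outcome, as a careful person would: the job done as asked, in the order asked, and still so for the second after the job is handed in, with the robot touching nothing.
It also fails if it takes over 48 s, if anything falls off the work surface, if the arm or the gripper's body presses on something with over 40 N, if the wrist force passes 120 N, or if a joint passes its speed limit or range.

ROBOT

A 6-joint arm with a two-finger parallel gripper is mounted at the origin on a cart in front of the work surface, level with it; the furniture and walls round the work are solid. World frame = base frame: x ahead of the robot, y to its left, z up, the work surface at z = 0. Lengths are in m, angles in rad, forces in N, time in s.
With the tool pointing down it reaches from about 0.375 to 0.925 m from the base axis. Payload 5.7 kg.
Tool frame: the origin (TCP) lies midway between the tips of the shut fingers; the grasp point (between the pads) lies 19 mm behind it; z points along the fingers, y is the line along which they close (so a half turn about z gives the same grasp; the last joint's range is limited). The gripper opens to 88 mm and grips with 3 to 60 N. Pads are 20 mm wide; open, the fingers measure 115 mm over their backs; the gripper's body (75 mm by 178 mm) begins 61 mm behind the grasp point.
Start: joints at [-1.447, 0.359, 1.51, -0, 1.272, -0.115], TCP at [0.142, -0.583, 0.223] pointing down, gripper open.
Joint ranges: [-2.97, 2.97], [-1.01, 2.36], [0.21, 2.38], [-0.96, 4.11], [0.2, 2.71], [-2.98, 2.98]. Speed limits (rad/s): [2.39, 2.39, 3.14, 3.14, 3.14, 3.14].

INTERFACE

Orientations are given as a unit quaternion [x, y, z, w].
In Python, from bench import move_ptp, servo_line, goto_joints, move_gripper, sleep, inverse_kinematics, capture, PlanningError, close_job, spot_in, silhouettes, current_clock, current_joint_pos, current_qvel, current_joint_torque, current_position, current_orientation, current_force, current_torque, current_finger_gap, current_grip_force gives the robot as it stands. Calls block until the motion is done:
- move_ptp(position, orientation): joint-space move of the TCP to a pose.
- servo_line(position, orientation=None, rate=0.15, contact_N=None): straight line of the TCP; orientation=None keeps the orientation; rate is the mean speed in m/s. With contact_N (N) it stops when the force on the tool has changed by that much, and returns True; else False.
- goto_joints(angles): joint-space move.
- move_gripper(opening): finger opening in m; the grip force is fixed at half the most; returns when the fingers have stopped.
- sleep(seconds).
- inverse_kinematics(position, orientation): joint angles nearest the present ones, or None.
- capture(name): name is "side" or "top"; returns a dict with "image" (480x640x3 uint8, blue, green, red), "range_z" (480x640 float32, m along the optical axis (not along the pixel's ray), 0 where there is no reading), "intrinsics" (3x3 intrinsics, pixels), "R" (3x3) and "t" (3): a world point X has camera coordinates R X + t. Camera axes: x right, y down, z forward; pixel columns grow to the right and rows downward; lengths in m; the calibration is good to about 2 mm. A picture is of the moment at which its call begins.
A pose or a line that the arm cannot do raises PlanningError and nothing moves.
- close_job(): hands the job in; it is judged then, once.
Trained networks look in the newest picture that a camera, given by its name, has taken for a name from the list of things; names that differ only in an ending like _2 or _b are one class to them, and where a whole thing is asked for, a point or a joint stands for the part that bears it (a point fixed in the world has none). Each returns a list of dicts, best first, with "conf" (0 to 1); they miss things now and then, are a little off and sometimes report something else, mostly with a low value. They report only what shows in the picture. A call takes as long as a camera call.
- spot_in(camera, query): "xy" ([column, row] in pixels, amid what is visible of it).
- silhouettes(camera, query): "region" (480x640 bool, what is visible of it) and "xy" ([column, row] in pixels, amid what is visible of it).
Readings, each from a call of its own:
- current_clock(): time.
- current_joint_pos(): joint angles.
- current_qvel(): joint speeds.
- current_joint_torque(): joint torques, N m.
- current_position(): TCP position.
- current_orientation(): TCP orientation.
- current_force(): force on the tool from outside, world axes, zero at the start.
- current_torque(): the same for the moment, N m.
- current_finger_gap(): finger opening in m.
- current_grip_force(): force on a finger pad.
Only numpy, scipy, OpenCV 4.12 (cv2) and the standard library are available. Lean on these libraries where they do the work, as an engineer would, in place of code of your own. Each camera call takes 0.05 s, during which the arm holds its last target. There are 200 camera calls.

## Working session

There is one attempt and no reset: what is moved stays moved. The work goes in short steps, each a Python script; the robot and the scene stay as the last script left them, time stands still between calls to the robot, and variables do not carry over. Pictures are saved under pics/ and viewed, at most 10 in all, crops included, and the job is handed in when it is done.

```bash
mkdir -p pics; cat > h.py <<'E'
import numpy as np, cv2
from bench import *
def cloud(c):
    z=c["range_z"]; K=c["intrinsics"]; v,u=np.mgrid[:480,:640]
    P=np.dstack([(u-K[0,2])/K[0,0]*z,(v-K[1,2])/K[1,1]*z,z])
    W=(P-c["t"])@c["R"]   # R^T (P-t)
    W[z==0]=np.nan
    return W
E
python3 - <<'E'
from h import *
for n in("side","top"):
    c=capture(n); cv2.imwrite(f"pics/{n}0.png",c["image"]); np.savez(f"{n}0.npz",**c)
    W=cloud(c); print(n,"campos",-c["R"].T@c["t"])
    for q in("green_carrier","red_carrier","rail","green_hook"):
        for s in silhouettes(n,q)[:2]:
            p=W[s["region"]]; p=p[~np.isnan(p[:,0])]
            print(q,round(s["conf"],2),np.round(s["xy"]),s["region"].sum(),np.round(np.percentile(p,[2,50,98],axis=0),3).tolist() if len(p) else None)
print(current_clock())
E
```

```text
side campos [0.55321047 0.72591746 0.56453414]
green_carrier 0.59 [326. 198.] 1169 [[0.457, -0.61, 0.001], [0.501, -0.426, 0.031], [0.537, -0.372, 0.146]]
red_carrier 0.64 [348. 240.] 1627 [[0.425, -0.215, 0.003], [0.469, -0.149, 0.054], [0.51, -0.107, 0.147]]
rail 0.63 [306. 367.] 14573 [[0.48, 0.048, 0.007], [0.554, 0.225, 0.088], [0.66, 0.325, 0.131]]
green_hook 0.92 [319. 199.] 1090 [[0.458, -0.488, 0.004], [0.502, -0.425, 0.032], [0.537, -0.372, 0.146]]
top campos [ 0.38762    -0.0982685   1.26348813]
green_carrier 0.71 [462. 240.] 1480 [[0.458, -0.482, 0.004], [0.495, -0.43, 0.029], [0.539, -0.378, 0.147]]
red_carrier 0.81 [339. 259.] 1397 [[0.423, -0.224, 0.001], [0.46, -0.161, 0.034], [0.511, -0.115, 0.147]]
rail 0.95 [186. 208.] 5240 [[0.479, 0.034, 0.008], [0.565, 0.174, 0.089], [0.653, 0.31, 0.132]]
green_hook 0.55 [463. 241.] 1585 [[0.458, -0.483, 0.003], [0.496, -0.43, 0.03], [0.542, -0.377, 0.147]]
0.5
```

View pics/side0.png

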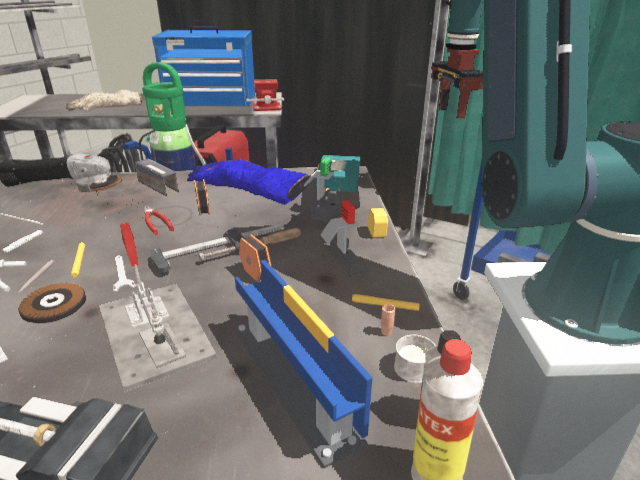

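View pics/top0.png

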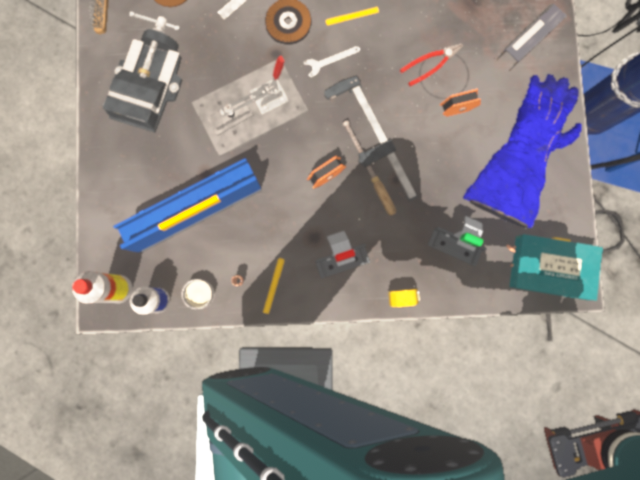

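```bash
cat > fit.py <<'E'
from h import *
from scipy.optimize import minimize
def L(n): return dict(np.load(n+"0.npz"))
def report(name,p):
    (c,s,a)=cv2.minAreaRect((p[:,:2]*1000).astype(np.float32)); print(name,len(p),np.round(c,1),np.round(s,1),round(a,1))
for n in("side","top"):
    c=L(n); W=cloud(c); ok=~np.isnan(W[...,0]); hsv=cv2.cvtColor(c["image"],cv2.COLOR_BGR2HSV)
    x,y,z=W[...,0],W[...,1],W[...,2]
    # rail: lip top
    m=ok&(x>.45)&(x<.7)&(y>0)&(y<.36)
    lip=m&(abs(z-.130)<.004); rear=m&(abs(z-.112)<.004)
    report(n+" lip",W[lip]); report(n+" rear",W[rear])
    yel=lip&(hsv[...,0]>18)&(hsv[...,0]<35)&(hsv[...,1]>100)
    report(n+" yellow",W[yel]); print(W[yel].mean(0))
    for nm,(x0,x1,y0,y1) in dict(green=(.43,.57,-.52,-.35),red=(.39,.54,-.25,-.08)).items():
        b=ok&(x>x0)&(x<x1)&(y>y0)&(y<y1)
        for lab,lo,hi in(("grip",.142,.152),("bridge",.1,.112),("brkt",.033,.043),("tip",.065,.1)):
            q=W[b&(z>lo)&(z<hi)]
            if len(q)>5: report(f"{n} {nm} {lab}",q); print("   mean",np.round(q.mean(0),4))
E
python3 fit.py
```

```text
side lip 1198 [552.3 166.1] [ 12.4 319.4] 28.0
side rear 1282 [576.4 178.8] [ 58.6 320.7] 29.6
side yellow 527 [552.4 166. ] [ 12.4 138.4] 28.0
[0.55093255 0.17076377 0.13059105]
side green grip 44 [ 496.7 -429.7] [42.7 14.3] 61.0
   mean [ 0.4973 -0.4275  0.1458]
side green bridge 116 [ 506.9 -433.1] [43.1 50.3] 65.9
   mean [ 0.5072 -0.4261  0.1064]
side green brkt 104 [ 527.2 -441.8] [120.4 124.4] 72.3
   mean [ 0.5091 -0.4307  0.0368]
side green tip 110 [ 527.  -440.9] [38.  45.2] 62.4
   mean [ 0.5209 -0.4305  0.0824]
side red grip 75 [ 463.1 -164.4] [16.2 39. ] 18.8
   mean [ 0.4625 -0.1614  0.146 ]
side red bridge 221 [ 472.6 -162.4] [54.1 43.9] 17.3
   mean [ 0.477  -0.1548  0.1059]
side red brkt 131 [ 457.3 -162.3] [ 42.  113.6] 19.4
   mean [ 0.4674 -0.1499  0.0369]
side red tip 303 [ 493.6 -156.8] [46.8 45. ] 18.7
   mean [ 0.4927 -0.1499  0.0842]
top lip 731 [549.7 164.4] [ 12.5 319.4] 28.3
top rear 540 [570.6 175.3] [ 60.4 318.8] 28.1
top yellow 331 [549.7 164.4] [ 12.5 137.9] 28.3
[0.54953688 0.16419453 0.13012236]
top green grip 133 [ 496.4 -432. ] [39.7 16. ] 64.6
   mean [ 0.4958 -0.4324  0.1458]
top green bridge 267 [ 505.4 -435.8] [40.3 52.1] 66.6
   mean [ 0.5072 -0.4353  0.1058]
top green brkt 126 [ 527.2 -443.9] [118.7 124. ] 70.8
   mean [ 0.5076 -0.4307  0.0369]
top green tip 127 [ 525.9 -445.3] [40.4 46.1] 65.9
   mean [ 0.5355 -0.4468  0.087 ]
top red grip 129 [ 460.6 -166.9] [15.7 39.4] 18.8
   mean [ 0.4608 -0.1669  0.1454]
top red bridge 303 [ 471.6 -163.2] [55.2 39.6] 18.9
   mean [ 0.4735 -0.1623  0.1056]
top red brkt 115 [ 455.9 -169.3] [ 40.8 117.8] 19.1
   mean [ 0.4642 -0.1638  0.0368]
top red tip 143 [ 492.  -156.4] [43.8 39.7] 19.0
   mean [ 0.5026 -0.1519  0.0871]
```

Side view: green grip at (327,165), red at (348,212), and the yellow stretch at (308,316). Top view: green grip (473,240) with its hook pointing up and right, red (345,256), and the rail's yellow stretch (190,212). Both cameras agree: green carrier yaw is about -25°, rail about +28°.

```bash
cat >> h.py <<'E'
from scipy.spatial.transform import Rotation as Ro
def q(th,flip=0):
    a=np.deg2rad(th+180*flip); y=np.array([np.cos(a),np.sin(a),0]); z=np.array([0,0,-1.]); x=np.cross(y,z)
    return Ro.from_matrix(np.c_[x,y,z]).as_quat()
G=np.array([.4965,-.431]); GY=-25.
RL=np.array([.551,.1652]); RY=28.1   # lip centre, rail yaw
ex=np.array([np.cos(np.deg2rad(RY)),np.sin(np.deg2rad(RY))]); RO=RL-.005*ex
def hang(ox): return RO+(ox+.006)*ex   # grip xy for carrier origin at rail x=ox
E
python3 - <<'E'
from h import *
for n in("side","top"):
    W=cloud(dict(np.load(n+"0.npz"))).reshape(-1,3); W=W[~np.isnan(W[:,0])]
    for c,nm in((G,"G"),(hang(-.025),"H")):
        d=W[(np.hypot(*(W[:,:2]-c).T)<.16)&(W[:,2]<.4)]; 
        print(n,nm,d[:,2].max()); h=d[d[:,2]>.148]; 
        if len(h): print(len(h),h.min(0),h.max(0))
    k=W[(W[:,0]>.3)&(W[:,0]<.8)&(W[:,1]<.45)&(W[:,1]>-.75)&(W[:,2]>.15)]; print("tall",[ (np.round(k[(np.floor(k[:,1]*10)==b)].max(0),2)).tolist() for b in np.unique(np.floor(k[:,1]*10))])
for f in(0,1):
    for p,t in((G,GY),(hang(-.025),RY)):
        for z in(.112,.35):
            j=inverse_kinematics([*p,z],q(t,f)); print(f,z,None if j is None else np.round(j,2))
E
```

```text
side G 0.1487048899703456
3 [ 0.49882958 -0.43444026  0.14801052] [ 0.50381715 -0.41775733  0.14870489]
side H 0.13328547030935325
tall [[0.38, 0.27, 0.16], [0.42, 0.38, 0.22]]
top G 0.15157274670765206
20 [ 0.48540103 -0.446403    0.14801507] [ 0.50390363 -0.41741626  0.15157275]
top H 0.13584151026122052
tall [[0.5, -0.42, 0.15], [0.45, -0.16, 0.15], [0.38, 0.27, 0.16], [0.42, 0.38, 0.22]]
0 0.112 [-0.82  0.55  1.49 -0.    1.1  -0.38]
0 0.35 [-0.82  0.37  1.19 -0.    1.59 -0.38]
0 0.112 [ 0.16  0.42  1.74 -0.    0.99 -0.33]
0 0.35 [ 0.16  0.2   1.42 -0.    1.52 -0.33]
1 0.112 [-0.82  0.55  1.49 -0.    1.1   2.76]
1 0.35 [-0.82  0.37  1.19 -0.    1.59  2.76]
1 0.112 [ 0.16  0.42  1.74 -0.    0.99  2.81]
1 0.35 [ 0.16  0.2   1.42 -0.    1.52  2.81]
```

```bash
python3 - <<'E'
from h import *
move_ptp([*G,.24],q(GY)); move_gripper(.06)
print(servo_line([*G,.113],rate=.12,contact_N=8),current_position(),current_force())
move_gripper(0); print("gap",current_finger_gap(),current_grip_force(),current_force())
servo_line([*G,.33],rate=.15); print("gap",current_finger_gap(),current_force(),current_clock())
H=hang(-.030)
move_ptp([*H,.36],q(RY)); print(current_position(),current_clock(),current_finger_gap())
for n in("side","top"):
    c=capture(n); cv2.imwrite(f"pics/{n}1.png",c["image"]); np.savez(f"{n}1.npz",**c)
E
```

```text
False [ 0.49700966 -0.43149042  0.11385546] [-0.53276892  0.56996323 -0.10505408]
gap 0.015932962007706362 29.99978095293045 [ 1.3931453  -0.54039213 -0.8164783 ]
gap 0.015638679743980394 [-0.13349525 -0.06376076 -4.90479568] 6.1167
[0.52587015 0.15068468 0.35991287] 8.2167 0.015502684207004078
```

```bash
python3 - <<'E'
from h import *
c=dict(np.load("side1.npz"))
im=c["image"]; ey=np.array([-ex[1],ex[0]])
for n in("side","top"):
    W=cloud(dict(np.load(n+"1.npz"))); W=W.reshape(-1,3); W=W[~np.isnan(W[:,0])]
    d=W[:,:2]-RO; X=d@ex; Y=d@ey; Z=W[:,2]
    m=(abs(X)<.1)&(abs(Y)<.1)&(Z>.22)&(Z<.40)
    for lo in np.arange(.235,.40,.01):
        k=m&(Z>=lo)&(Z<lo+.01)
        if k.sum()>4: print(n,round(lo,3),k.sum(),"X",np.round(np.percentile(X[k],[2,50,98])*1e3,1),"Y",np.round(np.percentile(Y[k],[2,50,98])*1e3,1))
cv2.imwrite("pics/side1c.png",cv2.resize(im[100:400,180:480],(600,600)))
E
```

```text
side 0.245 320 X [-49.7  -8.8  -7.4] Y [-53.9  41.2  60. ]
side 0.255 570 X [-50.  -12.6  -7.4] Y [-54.   42.3  59.5]
side 0.265 456 X [-47.8  -8.5  -7.2] Y [-54.6  35.5  59. ]
side 0.275 444 X [-46.8  -8.6  -7.4] Y [-51.9  34.3  59. ]
side 0.285 206 X [-13.3  -8.8  -7.3] Y [-44.9  11.2  57.2]
side 0.295 125 X [-12.4  -8.4  -7.4] Y [-18.    5.   20.1]
side 0.305 129 X [-12.4  -8.4  -7.4] Y [-18.3   4.9  19.9]
side 0.315 229 X [-12.3  -7.6  31.1] Y [-18.    6.1  20. ]
side 0.325 315 X [-12.1  22.   28. ] Y [-19.    6.2  19.7]
side 0.335 294 X [-11.9  15.   20.5] Y [-18.8   8.7  20.1]
side 0.345 571 X [-37.3  -2.5  12.8] Y [-19.1  10.   20.3]
side 0.355 158 X [-38.9 -17.5  -7.3] Y [-7.8 15.4 20. ]
side 0.365 246 X [-40.3 -16.4  -6.8] Y [-9.2 11.3 19.8]
side 0.375 256 X [-39.7 -16.4  -6.6] Y [-8.9 11.1 20. ]
side 0.385 324 X [-40.3 -19.1  -5.7] Y [-9.3 10.5 19.4]
side 0.395 123 X [-41.3 -15.8  -4.8] Y [-9.5  8.8 12.4]
top 0.245 354 X [-54.2 -33.6 -16.3] Y [-59.8 -22.5  56.2]
top 0.255 376 X [-53.  -31.6 -15.9] Y [-59.6 -23.4  44.7]
top 0.265 55 X [-52.  -19.  -15.4] Y [-60.1 -35.5  44.5]
top 0.275 170 X [-50.  -19.6 -10.3] Y [-59.  -46.4  48.8]
top 0.285 43 X [-18.3 -14.1 -11.1] Y [-58.5 -32.8  -2.8]
top 0.295 5 X [-16.2 -16.  -11.7] Y [-20.7 -18.3 -14.3]
top 0.305 7 X [-16.2 -15.8 -13.8] Y [-20.9 -18.7 -16.3]
top 0.315 14 X [-16.2   4.3  29.5] Y [-21.  -19.2 -15.8]
top 0.325 12 X [-16.1  18.7  24.5] Y [-20.9 -20.1 -17. ]
top 0.335 13 X [-14.7  13.1  16.4] Y [-21.  -19.9 -12.5]
top 0.345 74 X [-41.9  -3.3  10.3] Y [-20.9 -18.2  -7.4]
top 0.355 5 X [-40.1 -29.3  -0.5] Y [-20.8 -20.4 -17.5]
```

View pics/side1c.png

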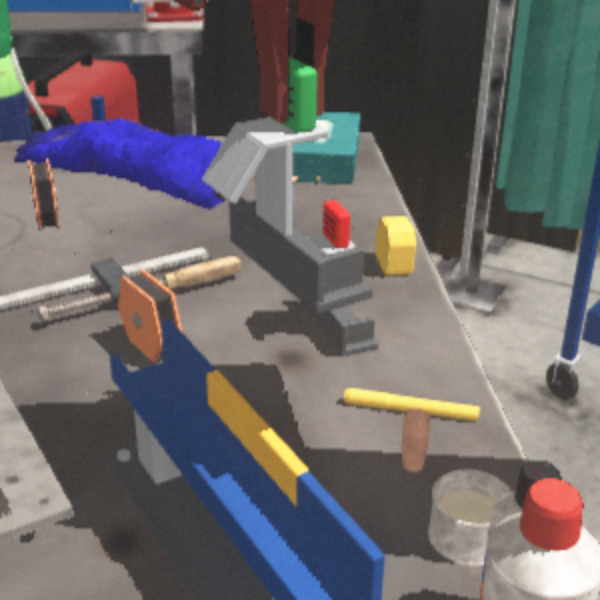

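The crop shows the carrier upright in the fingers, hook at (245,160) pointing over the rail, with the yellow stretch at (255,430). The leg's front face is 8–9 mm in front of the lip, as planned, so I'll lower it.

```bash
python3 - <<'E'
from h import *
def st(l): print(l,np.round(current_position(),4),np.round(current_force(),2),"X",round(((current_position()[:2]-RO)@ex-.006)*1e3,1),round(current_clock(),1))
p=hang(-.029); print(servo_line([*p,.24],rate=.12,contact_N=8)); st("a")
print(servo_line([*p,.164],rate=.06,contact_N=6)); st("b")
p=hang(-.0245)
print(servo_line([*p,.164],rate=.03,contact_N=6)); st("c")
print(servo_line([*p,.1445],rate=.02,contact_N=6)); st("d")
c=capture("side"); cv2.imwrite("pics/side2.png",cv2.resize(c["image"][180:480,180:480],(600,600)))
E
```

```text
False
a [0.527  0.1521 0.2408] [-0.13  0.49 -4.55] X -28.3 9.5
False
b [0.5267 0.1521 0.1645] [-0.04  0.26 -4.6 ] X -28.6 10.9
False
c [0.5308 0.1543 0.1642] [-0.46  0.38 -5.11] X -24.0 11.2
False
d [0.5304 0.1541 0.1446] [ 0.67  0.27 -4.08] X -24.4 12.3
```

View pics/side2.png

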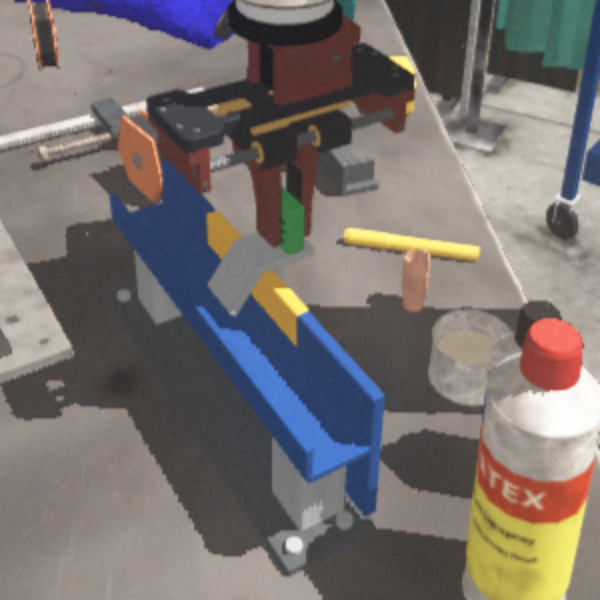

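The hook at (255,265) now straddles the lip within the yellow stretch, with no side forces. I'll lower the last bit to contact, release and retreat.

```bash
python3 - <<'E'
from h import *
p=hang(-.0245)
print(servo_line([*p,.139],rate=.015,contact_N=4),current_position(),current_force())
move_gripper(.05); print(current_finger_gap(),current_force())
print(servo_line([*current_position()[:2],.30],rate=.12,contact_N=10),current_force())
move_ptp([.5,-.1,.36],q(RY)); print(current_position(),current_clock())
ey=np.array([-ex[1],ex[0]])
for n in("side","top"):
    c=capture(n); cv2.imwrite(f"pics/{n}3.png",cv2.resize(c["image"][180:480,180:480],(600,600)) if n=="side" else c["image"])
    W=cloud(c).reshape(-1,3); W=W[~np.isnan(W[:,0])]; d=W[:,:2]-RO; X=d@ex; Y=d@ey; Z=W[:,2]
    m=(abs(X)<.06)&(abs(Y)<.04)
    for nm,lo,hi in(("griptop",.168,.185),("bridge",.1325,.142)):
        k=m&(Z>lo)&(Z<hi); print(n,nm,k.sum(),np.round(np.median(Z[k])*1e3,1),np.round(np.percentile(X[k],[2,50,98])*1e3,1),np.round(np.percentile(Y[k],[2,98])*1e3,1))
E
```

```text
True [0.5314355 0.1544958 0.142782 ] [ 0.73817302 -0.49220685  3.08728799]
0.04992430463675394 [-0.8165561  -0.64795711  0.7910035 ]
False [-0.90504144 -0.25851682 -0.55192646]
[ 0.49999798 -0.09917335  0.35952472] 15.825
side griptop 239 175.2 [-24.7 -15.   -9.5] [-16.9  20.4]
side bridge 469 136.4 [-31.3   1.   16.8] [-19.   20.4]
top griptop 154 174.5 [-28.4 -21.3 -13.1] [-19.4  18. ]
top bridge 256 135.7 [-35.3  -0.7  12.6] [-29.5  29.5]
```

View pics/side3.png

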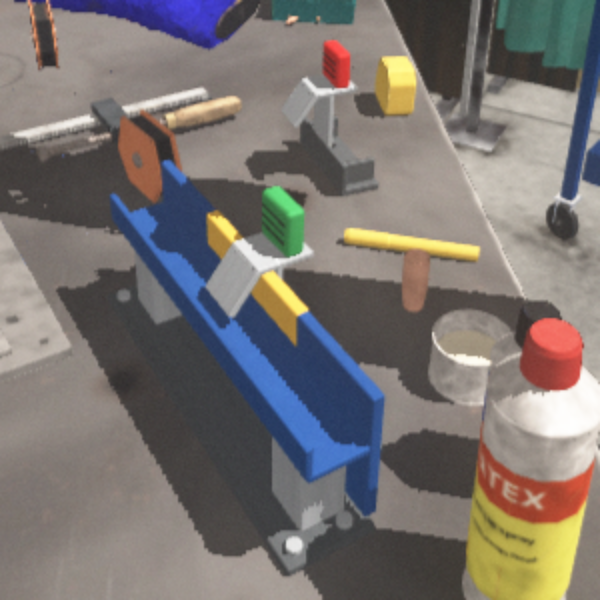

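The carrier hangs home with its hook behind the lip at (240,275). Its bridge top is at 136 mm and its grip top at 175 mm, against 136 and 176 expected. The red carrier is untouched at (335,130).

```bash
python3 -c "
from bench import *
sleep(1); print(close_job())"
```

```text
the job is handed in; nothing more can be done
None
```

The green carrier hangs fully down on the yellow stretch of the rail, hook behind the lip and released; the red carrier was not touched, and the job was handed in at about 17 s of the 48 s allowed.

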